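# Put the knobbed cylinders back in the holes that fit them

### The arm

A 6-joint arm with a two-finger parallel gripper is mounted at the origin on the work surface. World frame = base frame: x ahead of the robot, y to its left, z up, the work surface at z = 0. Lengths are in m, angles in rad, forces in N, time in s.
With the tool pointing down it reaches from about 0.275 to 0.825 m from the base axis. Payload 5.2 kg.
Tool frame: the origin (TCP) lies on the mounting face of the last link; the fingertips stand 186 mm ahead of it and the grasp point (between the pads) lies 167 mm ahead of it; z points along the fingers, y is the direction in which the jaws open and shut (so a half turn about z gives the same grasp; the last joint's range is limited). The gripper opens to 93 mm and grips with 3 to 60 N. Pads are 15 mm wide; open, the fingers measure 128 mm over their backs; the gripper's body (75 mm by 188 mm) begins 65 mm behind the grasp point.
Start: joints at [-1.533, 0.259, 1.535, -0, 1.348, -0.203], TCP at [0.131, -0.534, 0.405] pointing down, gripper open.
Joint ranges: [-3.14, 3.14], [-0.91, 2.08], [0.19, 2.58], [-1.22, 4.36], [0.22, 2.71], [-3.12, 3.12]. Speed limits (rad/s): [2.57, 2.57, 3.14, 3.14, 3.14, 3.14].

### API

Orientations are given as a 3x3 rotation matrix whose columns are the frame's x, y, z axes.
In Python, from workcell import arm gives the robot as it stands. The module is installed in compiled form; this text tells all that it offers.
- The arm moves only by the shell command python3 -m inch 'ROWS' [FORCE]. ROWS is JSON, a list of rows, each a list of 3 entries, a list of its own where there are three numbers: the turn, a rotation vector about the world's x, y, z each as a share of pi rad, from -1 to 1, then the shift along the world's x, y, z each as a share of 100 mm, from -1 to 1, then the opening, from -1 (shut) to 1 (fully open). In form: [[[rx, ry, rz], [x, y, z], grip], ...]. A call has 1 to 8 rows; each row is the pose to reach, as a shift and turn from the pose commanded when the call began, turning the shorter way round; what a row does not reach only later rows make up. A row lasts 1/10 s, in which the tool goes at most 50 mm and 8.59 degrees, less where a joint would pass 70% of its speed; a pose out of reach is approached as far as the arm can. A call with a number of a shift or a turn outside -1 to 1 is refused whole. A call with a gripper value outside its range is refused whole. The fingers move at their own pace and stop on an object; FORCE is the grip in N (left out, the last holds). Time passes only in rows, so rows that repeat a pose let the fingers close. It gives the time, the measured TCP pose, the force and the opening at its end, in the units of the state.
- arm.observe(): the state, without advancing time (a new reading comes with each control period).
- arm.read_camera(name): name is "side" or "top"; returns the picture (480x640x3 uint8, red, green, blue); there is no depth.
- arm.calibration(name): a dict with "fov_y" (degrees; the focal length in pixels is half the picture's height over the tangent of half this angle, whatever the lens; pixels are square), "cx", "cy" (the principal point, pixels), "k1" (the pictures are not rectified: a ray, as slopes to the right and down, at radius r is drawn at 1 + k1 r^2 times it, then the intrinsics apply), "position" and "orientation" of the camera in the world. Camera axes: x right, y down, z forward; pixel columns grow to the right and rows downward; lengths in m; the calibration is good to about 2 mm. A picture is of the moment at which its call begins. calibration takes no time and is no camera call.
- arm.close_job(): hands the job in, once; it reports no verdict.
Trained networks look in the newest picture that a camera, given by its name, has taken for a name from the list of things; names that differ only in an ending like _2 or _b are one class to them, and where a whole thing is asked for, a point or a joint stands for the part that bears it (a point fixed in the world has none). Each returns a list of dicts, best first, with "score" (0 to 1); they miss things now and then, are a little off and sometimes report something else, mostly with a low value. They report only what shows in the picture. A call takes as long as a camera call. They do not tell look-alikes from the thing itself.
- arm.recognise(camera, target): "xy" ([column, row] in pixels, amid what is visible of it).
- arm.outline_of(camera, target): "region" (480x640 bool, what is visible of it) and "xy" ([column, row] in pixels, amid what is visible of it).
- arm.pinpoint(camera, target): "xy" ([column, row] in pixels: a listed point, or the origin of a listed thing).
The state is a dict: "t": time; "joint_positions": joint angles; "joint_vel": joint speeds; "tau": joint torques, N m; "eef_pos": TCP position; "orientation": TCP orientation; "ft_force": force on the tool from outside, world axes, zero at the start; "wrist_torque": the same for the moment, N m; "opening": opening from 0.0 (shut) to 1.0 (fully open).
Only numpy, scipy, OpenCV 4.12 (cv2) and the standard library are available. Lean on these libraries where they do the work, as an engineer would, in place of code of your own. Each camera call takes 0.05 s, during which the arm holds its last target.

### The job

A child has put the thin knobbed cylinder in the widest hole of the wooden cylinder block, which is clamped a little out of place in its tray. Move it to the hole it really fits, and put the widest cylinder, which stands loose on the shelf top, into the widest hole, both upright and fully home, flush with the block. Feel for the holes with a light touch and never force a cylinder or lean on the block, and leave the other toys where they are.

Things in the scene. Friction and masses are not known exactly. Their poses are not given: they have to be found in the camera images.
- tray: brown wooden tray, fixed, 96 (x) by 388 mm (y), rim 22 mm high; origin: centre of its underside on the shelf top; y along its length. In it a pale block, 80 by 352 mm, top 52 mm above the shelf top, is clamped by a cam lock (white wing on the +x side, 48 mm high, leave it) so that it cannot slide: snug across, but anywhere from 3 to 22 mm short of the tray's -y end (not measured). Over 30 N on it is forcing
- hole36 (a point): where the middle hole's mouth would be with the block pushed right up to the tray's -y end. The block has five blind flat-bottomed holes, 34 mm deep, in a row along y, 68 mm apart, for cylinders of 20, 28, 36, 44, 52 mm diameter from -y to +y. Each is 2.4 mm wider than its cylinder, with a sharp rim; over 2 mm off-centre a cylinder will not go in. The middle hole is empty
- hole28 (a point): second hole from the narrow (-y) end, empty, where the thin cylinder belongs: centre of its mouth, at the block's top face, if the block were pushed up to the tray's -y end. The point is the tray's: the real hole lies 3 to 22 mm from it towards the tray's +y, none across. Axes as the tray's
- hole52 (a point): last hole at the wide (+y) end, where the wide cylinder belongs; at the start the thin one stands loose in it: centre of its mouth, at the block's top face, if the block were pushed up to the tray's -y end. The point is the tray's: the real hole lies 3 to 22 mm from it towards the tray's +y, none across. Axes as the tray's
- thin_mid (a point): thin knobbed cylinder: pale wood, 28 mm diameter, 34 mm tall, 1 mm chamfer at its foot; on top a dark round knob, 16 mm diameter, 26 mm tall; 15 to 30 g. Point on its axis half-way up, 30 mm above its underside, 30 mm below the knob's top; z towards the knob. Starts upright on the floor of the 52 mm hole. Fully home, its shoulder (4 mm above this point) is flush with the block's top
- wide_mid (a point): wide knobbed cylinder: same make, knob and heights as the thin one but 52 mm in diameter; 45 to 78 g. Point on its axis half-way up, 30 mm above its underside, 4 mm below its shoulder; z towards the knob. Starts standing upright on the shelf top beside the tray; any of four places, among the other toys
- cube_mid (a point): clear green acrylic cube, 40 mm. Not part of the job. Point half-way up, on its axis
- cone_mid (a point): silver aluminium toy cone, 44 mm across its foot, 63 mm tall. Not part of the job. Point half-way up, on its axis (30 mm up)
- ring_mid (a point): smooth walnut ring lying flat, 60 mm across, hole 36 mm, 14 mm thick. Not part of the job. Point half-way up, on its axis
Mind the look-alikes: they are no part of the job. Leave any red look-alike of the part that bears thin_mid alone.

How it is judged:
By the outcome, as a careful person would: the job done as asked, in the order asked, and still so for the second after the job is handed in, with the robot touching nothing.
It also fails if it takes over 67 s, if anything falls off the work surface, if the arm or the gripper's body presses on something with over 40 N, if the wrist force passes 120 N, or if a joint passes its speed limit or range.

## Working session

There is one attempt and no reset: what is moved stays moved. The work goes in short steps, Python scripts to look and compute and a shell command to move; the robot and the scene stay as the last step left them, time stands still between calls to the robot, and variables do not carry over. Pictures are saved under pics/ and viewed, and the job is handed in when it is done.

```bash
mkdir -p pics; ls
cat > h.py <<'E'
import numpy as np, cv2
from workcell import arm
def K(name):
    c=arm.calibration(name); f=240/np.tan(np.radians(c["fov_y"])/2)
    return c,f
def ray(name,uv):
    c,f=K(name); d=(np.array(uv,float)-[c["cx"],c["cy"]])/f
    rd=np.hypot(*d); r=rd
    for _ in range(50): r=rd/(1+c["k1"]*r*r)
    s=d*(r/rd if rd>0 else 1)
    R=np.array(c["orientation"]); v=R@np.array([s[0],s[1],1.]); return np.array(c["position"]),v/np.linalg.norm(v)
def proj(name,p):
    c,f=K(name); q=np.array(c["orientation"]).T@(np.array(p,float)-c["position"]); s=q[:2]/q[2]
    return s*(1+c["k1"]*(s@s))*f+[c["cx"],c["cy"]]
def onz(name,uv,z):
    o,v=ray(name,uv); return o+v*(z-o[2])/v[2]
def tri(a,b):
    (o1,v1),(o2,v2)=a,b
    A=np.stack([v1,-v2],1); t=np.linalg.lstsq(A,o2-o1,rcond=None)[0]
    p,q=o1+v1*t[0],o2+v2*t[1]; return (p+q)/2,np.linalg.norm(p-q)
def save(name,fn):
    im=arm.read_camera(name); cv2.imwrite(fn,im[:,:,::-1]); return im
E
python3 - <<'E'
from h import *
np.set_printoptions(precision=4,suppress=True)
for n in("side","top"):
    save(n,f"pics/{n}0.png"); print(arm.calibration(n))
    for t in("thin_mid","wide_mid","hole28","hole52","hole36","tray","cube_mid","cone_mid","ring_mid"):
        print(n,t,[(round(d["score"],2),np.round(d["xy"],1)) for d in arm.pinpoint(n,t)])
print(arm.observe())
E
```

```text
pics
{'fov_y': 48.431270649090756, 'cx': 324.7085330084043, 'cy': 234.89957401997023, 'k1': -0.10862550580484685, 'position': array([0.3131, 0.5989, 0.6587]), 'orientation': array([[-0.9494, -0.2071,  0.2361],
       [-0.3136,  0.6638, -0.679 ],
       [-0.016 , -0.7187, -0.6952]])}
side thin_mid [(0.98, array([359.1, 318.7])), (0.92, array([293.8, 282.6])), (0.24, array([322.2, 217. ]))]
side wide_mid [(0.97, array([206.6, 368.3])), (0.72, array([299.6, 276.1]))]
side hole28 [(0.92, array([317., 219.])), (0.9, array([297.6, 275.7])), (0.64, array([332.7, 190.5]))]
side hole52 [(0.92, array([317., 219.])), (0.9, array([297.6, 275.7])), (0.64, array([332.7, 190.5]))]
side hole36 [(0.92, array([317., 219.])), (0.9, array([297.6, 275.7])), (0.64, array([332.7, 190.5]))]
side tray [(0.87, array([322.6, 241.5]))]
side cube_mid [(0.79, array([316. , 414.2]))]
side cone_mid [(0.9, array([340.7, 138. ]))]
side ring_mid [(0.61, array([407.6, 154.9]))]
{'fov_y': 42.75257370115122, 'cx': 329.82082368464717, 'cy': 246.1085756443085, 'k1': -0.19485892975560504, 'position': array([0.4582, 0.0063, 
[... 687 characters left out ...]
 (0.26, array([171.8, 197.3]))]
top cone_mid [(0.91, array([517.4, 214.2])), (0.48, array([278.6, 236.9]))]
top ring_mid [(0.63, array([515.4, 296.1]))]
{'t': 1.0, 'joint_positions': array([-1.5328,  0.2586,  1.535 ,  0.    ,  1.348 , -0.2028]), 'joint_vel': array([-0.0001, -0.0018,  0.0011, -0.0004,  0.0002, -0.0016]), 'tau': array([  0.0015, -43.7203, -28.4311,   0.0722,   0.0309,  -0.    ]), 'eef_pos': array([ 0.1312, -0.5341,  0.4048]), 'orientation': array([[ 0.9712,  0.2385,  0.    ],
       [ 0.2385, -0.9712, -0.    ],
       [ 0.    ,  0.    , -1.    ]]), 'ft_force': array([-0.2156,  1.497 ,  0.0647]), 'wrist_torque': array([ 0.0175,  0.0554, -0.0541]), 'opening': 0.9971128551677613}
```

View pics/top0.png

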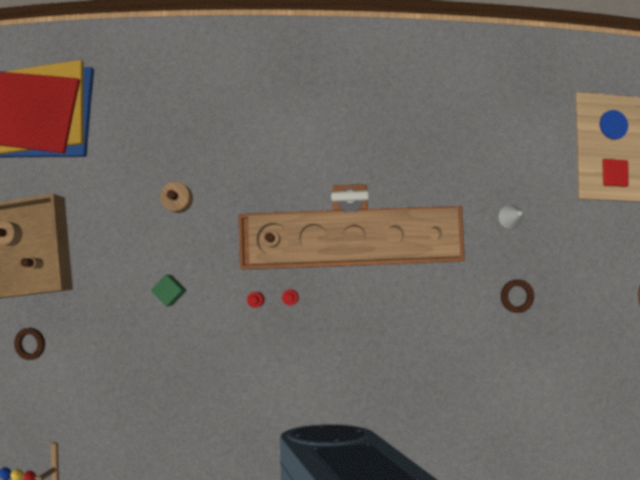

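View pics/side0.png

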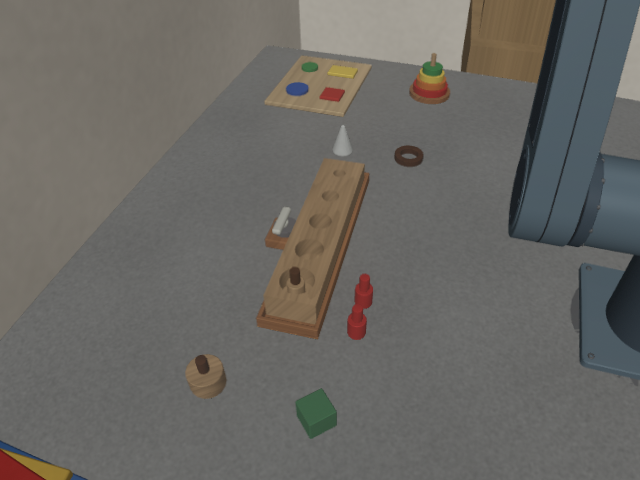

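Run:
```python
import cv2
im=cv2.imread("pics/top0.png"); c=im[195:280,230:470]; cv2.imwrite("pics/c1.png",cv2.resize(cv2.convertScaleAbs(c,alpha=1.6),None,fx=3.3,fy=3.3,interpolation=cv2.INTER_CUBIC))
im=cv2.imread("pics/side0.png"); c=im[150:340,250:390]; cv2.imwrite("pics/c2.png",cv2.resize(cv2.convertScaleAbs(c,alpha=1.6),None,fx=3,fy=3,interpolation=cv2.INTER_CUBIC))
```

```text
(no output)
```

View pics/c1.png

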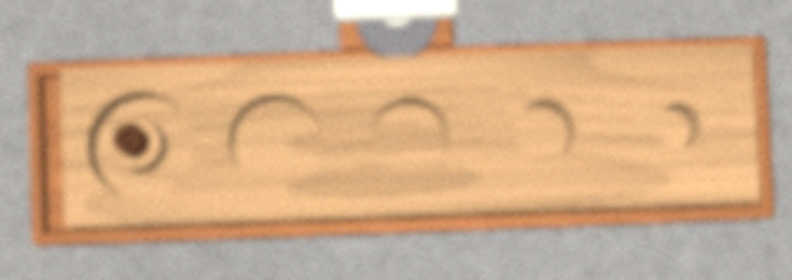

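View pics/c2.png

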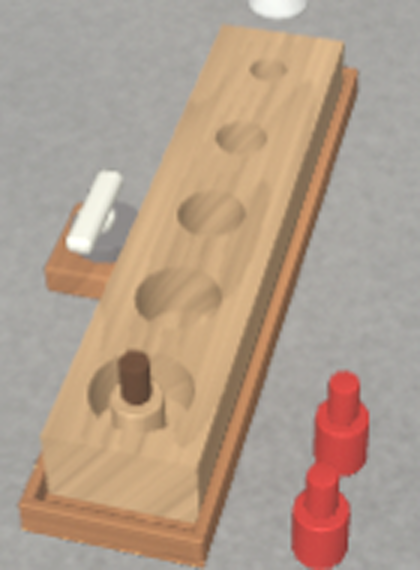

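```bash
cat > fit.py <<'E'
from h import *
from scipy.optimize import least_squares
from scipy.ndimage import map_coordinates, gaussian_filter
def blockpts(p,z=0.052):
    x,y,a=p; R=np.array([[np.cos(a),-np.sin(a)],[np.sin(a),np.cos(a)]])
    L=[]
    for s in np.linspace(-.95,.95,60): L+= [(.04,s*.176),(-.04,s*.176)]
    for s in np.linspace(-.9,.9,25): L+=[(s*.04,.176),(s*.04,-.176)]
    for i,d in enumerate((20,28,36,44,52)):
        r=(d+2.4)/2000
        for t in np.linspace(0,2*np.pi,40,endpoint=False): L.append((r*np.cos(t),(i-2)*.068+r*np.sin(t)))
    L=np.array(L); W=L@R.T+[x,y]
    N=np.zeros_like(L); N[0:120:2]=[1,0];N[1:120:2]=[-1,0];N[120:170:2]=[0,1];N[121:170:2]=[0,-1]
    k=170
    for i in range(5):
        t=np.linspace(0,2*np.pi,40,endpoint=False); N[k:k+40]=np.c_[np.cos(t),np.sin(t)]; k+=40
    N=N@R.T
    return np.c_[W,np.full(len(W),z)],np.c_[N,np.zeros(len(N))]
def edges(name,g,P,N,h=4):
    uv=np.array([proj(name,q) for q in P]); uv2=np.array([proj(name,q+n*1e-3) for q,n in zip(P,N)])
    n=uv2-uv; n/=np.linalg.norm(n,axis=1)[:,None]
    t=np.arange(-h,h+.01,.25)
    S=uv[:,None]+n[:,None]*t[None,:,None]
    V=map_coordinates(g,[S[...,1],S[...,0]],order=1)
    D=np.gradient(V,axis=1)/.25
    return uv,n,t,D
def fit(name,img,p0,z=0.052,iters=8,thr=6,sel=None):
    g=gaussian_filter(img.astype(float).mean(2),.7); p=np.array(p0,float)
    for it in range(iters):
        h=5 if it<3 else 2.5
        P,N=blockpts(p,z); uv,n,t,D=edges(name,g,P,N,h)
        A=np.abs(D); k=A.argmax(1); ok=(A.max(1)>thr)
        if sel is not None: ok&=sel
        off=t[k]
        J=np.zeros((len(P),3))
        for j,e in enumerate((1e-4,1e-4,1e-4)):
            q=p.copy(); q[j]+=e; P2,_=blockpts(q,z)
            J[:,j]=((np.array([proj(name,a) for a in P2])-uv)*n).sum(1)/e
        r=least_squares(lambda d:(J[ok]@d-off[ok]),np.zeros(3),loss='soft_l1',f_scale=.4,x_scale=[1e-3,1e-3,1e-3]).x
        p=p+r
    return p,ok.sum(),np.median(np.abs(off[ok]))
E
python3 - <<'E'
from fit import *
np.set_printoptions(precision=4,suppress=True)
for n,cs in (("top",[(62,72),(65,228),(752,42),(760,203)]),("side",[(42,437),(205,473),(222,25),(344,42)])):
    s,o=(3.3,(230,195)) if n=="top" else (3,(250,150))
    C=np.array([onz(n,np.array(c)/s+o,.052) for c in cs]); print(C)
    m=C.mean(0); d=(C[0]+C[1]-C[2]-C[3])/2; print(np.linalg.norm(d),np.linalg.norm(C[0]-C[1]))
    p0=[m[0],m[1],np.arctan2(-d[0],d[1])]; print(n,p0)
    im=cv2.imread(f"pics/{n}0.png")
    sels={"all":None,"edges":np.arange(370)<170,"holes":np.arange(370)>=170}
    for k,v in sels.items(): print(k,fit(n,im,p0,sel=v))
E
```

```text
[[ 0.5652  0.1497  0.052 ]
 [ 0.4862  0.1455  0.052 ]
 [ 0.5897 -0.2007  0.052 ]
 [ 0.5077 -0.2057  0.052 ]]
0.3515667516040517 0.07912837085036749
top [np.float64(0.5371894461980102), np.float64(-0.027820191221118715), np.float64(0.06526670658581364)]Traceback (most recent call last):
  File "<stdin>", line 10, in <module>
  File "fit.py", line 38, in fit
    J[:,j]=((np.array([proj(name,a) for a in P2])-uv)*n).sum(1)/e
                       ~~~~^^^^^^^^
  File "h.py", line 13, in proj
    c,f=K(name); q=np.array(c["orientation"]).T@(np.array(p,float)-c["position"]); s=q[:2]/q[2]
        ~^^^^^^
  File "h.py", line 4, in K
    c=arm.calibration(name); f=240/np.tan(np.radians(c["fov_y"])/2)
ValueError: time passes only in moves, steps and waits
```

```bash
python3 - <<'E'
import pickle
from workcell import arm
pickle.dump({n:arm.calibration(n) for n in("side","top")},open("cal.pkl","wb"))
E
sed -i 's/c=arm.calibration(name);/c=CAL[name];/; s/^from workcell/import pickle\nCAL=pickle.load(open("cal.pkl","rb"))\nfrom workcell/' h.py
cat > a.py <<'E'
from fit import *
np.set_printoptions(precision=4,suppress=True)
for n,cs in (("top",[(62,72),(65,228),(752,42),(760,203)]),("side",[(42,437),(205,473),(222,25),(344,42)])):
    s,o=(3.3,(230,195)) if n=="top" else (3,(250,150))
    C=np.array([onz(n,np.array(c)/s+o,.052) for c in cs])
    m=C.mean(0); d=(C[0]+C[1]-C[2]-C[3])/2; print(np.linalg.norm(d),np.linalg.norm(C[0]-C[1]))
    p0=[m[0],m[1],np.arctan2(-d[0],d[1])]; print(n,np.array(p0))
    im=cv2.imread(f"pics/{n}0.png")
    sels={"all":None,"edges":np.arange(370)<170,"holes":np.arange(370)>=170}
    for k,v in sels.items(): print(k,fit(n,im,p0,sel=v))
    p=fit(n,im,p0)[0]
    P,N=blockpts(p); big=cv2.resize(im,None,fx=4,fy=4,interpolation=cv2.INTER_CUBIC)
    big=cv2.convertScaleAbs(big,alpha=1.6)
    for q in P:
        u=(proj(n,q)+.5)*4-.5; cv2.circle(big,tuple(int(round(a)) for a in u),1,(0,255,0),-1)
    c=big[195*4:280*4,230*4:470*4] if n=="top" else big[150*4:340*4,250*4:390*4]
    if n=="top": c=cv2.resize(c,(800,int(c.shape[0]*800/c.shape[1])))
    else: c=cv2.resize(c,(int(c.shape[1]*600/c.shape[0]),600))
    cv2.imwrite(f"pics/fit_{n}.png",c)
E
python3 a.py
```

```text
0.3515667516040517 0.07912837085036749
top [ 0.5372 -0.0278  0.0653]
all (array([ 0.5387, -0.0263,  0.0642]), np.int64(232), np.float64(0.25))
edges (array([ 0.5389, -0.0263,  0.0634]), np.int64(145), np.float64(0.25))
holes (array([ 0.538 , -0.0267,  0.0685]), np.int64(86), np.float64(0.75))
0.35156121170861787 0.08339435621650751
side [ 0.5347 -0.022   0.0706]
all (array([ 0.5374, -0.024 ,  0.0629]), np.int64(162), np.float64(0.25))
edges (array([ 0.5386, -0.0424,  0.0635]), np.int64(85), np.float64(0.25))
holes (array([ 0.5374, -0.024 ,  0.063 ]), np.int64(91), np.float64(0.25))
```

View pics/fit_top.png

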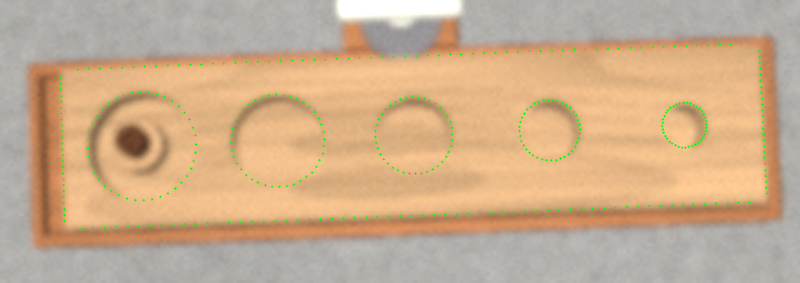

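View pics/fit_side.png

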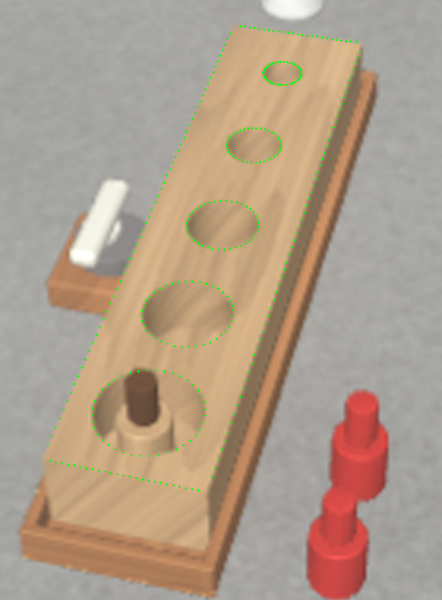

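```bash
cat > b.py <<'E'
from h import *
np.set_printoptions(precision=4,suppress=True)
R={}
for n,(bs) in (("top",{"thin":(260,228,282,248),"wide":(162,185,186,208)}),("side",{"thin":(284,262,306,294),"wide":(190,350,216,376)})):
    im=cv2.imread(f"pics/{n}0.png").astype(float)
    for k,(x0,y0,x1,y1) in bs.items():
        c=im[y0:y1,x0:x1]; g=cv2.resize(c.mean(2),None,fx=4,fy=4,interpolation=cv2.INTER_CUBIC)
        thr=(g.min()+np.median(g))/2; thr=g.min()+.45*(np.median(g)-g.min())
        m=(g<thr).astype(np.uint8); nn,lab,st,ce=cv2.connectedComponentsWithStats(m)
        i=1+st[1:,4].argmax(); uv=(ce[i]+.5)/4-.5+[x0,y0]
        print(n,k,uv,st[i]/4.,thr); R[n,k]=uv
for k in("thin","wide"):
    print(k,tri(ray("top",R["top",k]),ray("side",R["side",k])))
    z={"thin":.065,"wide":.047}[k]
    print([onz(n,R[n,k],z) for n in("top","side")])
d=np.array([-.0635,.998])
for i in range(5):
    a=np.r_[np.array([.5387,-.0263])+d*.068*(i-2),.052]; b=np.r_[np.array([.5374,-.024])+d*.068*(i-2),.052]
    print(tri(ray("top",proj("top",a)),ray("side",proj("side",b))))
# red, cube
im=cv2.imread("pics/top0.png").astype(int)
E
python3 b.py
```

```text
top thin [269.4875 237.0793] [  5.25   5.     9.5    9.25 252.75] 68.02301238576571
top wide [172.1667 194.8008] [  5.5    5.75  10.25   9.   274.5 ] 61.495751225948325
side thin [294.6218 275.575 ] [  5.5   5.5  11.   17.5 631. ] 65.70387902061145
side wide [201.8965 364.0528] [  5.5    5.25  13.75  18.75 771.  ] 67.12258177399634
thin (array([0.5312, 0.1127, 0.0622]), np.float64(0.0002726694827009891))
[array([0.5312, 0.1124, 0.065 ]), array([0.5301, 0.1149, 0.065 ])]
wide (array([0.6012, 0.2847, 0.0439]), np.float64(4.967912525083022e-05))
[array([0.6007, 0.2839, 0.047 ]), array([0.5997, 0.2863, 0.047 ])]
(array([ 0.5472, -0.1625,  0.0497]), np.float64(0.0006474112423661089))
(array([ 0.5429, -0.0945,  0.0496]), np.float64(0.0006254233614000705))
(array([ 0.5386, -0.0265,  0.0495]), np.float64(0.0006014337270515018))
(array([0.5343, 0.0416, 0.0494]), np.float64(0.0005751799036444597))
(array([0.53  , 0.1096, 0.0493]), np.float64(0.0005463563647650618))
```

```bash
python3 -m inch '[[[0,0,-0.04],[0.3,0.4,0],1],[[0,0,-0.0566],[0.6,0.9,0],1],[[0,0,-0.0566],[0.6,0.95,0],1]]' 12; python3 -m inch '[[[0,0,0],[0.3,0.4,0],1],[[0,0,0],[0.57,0.9,0],1],[[0,0,0],[0.57,0.95,0],1]]'
```

```text
t: 1.3
eef_pos: [0.1929, -0.4357, 0.4046]
orientation: [[0.998, 0.064, 0.001], [0.064, -0.998, 0.002], [0.001, -0.002, -1.0]]
ft_force: [-0.3, -0.6, -0.2]
opening: 1.001
t: 1.6
eef_pos: [0.2494, -0.3408, 0.4048]
orientation: [[0.998, 0.067, 0.001], [0.067, -0.998, 0.001], [0.001, -0.001, -1.0]]
ft_force: [0.1, -0.5, 0.3]
opening: 0.998
```

```bash
python3 -m inch '[[[0,0,0],[0.3,0.4,0],1],[[0,0,0],[0.6,0.9,0],1],[[0,0,0],[0.6,0.95,0],1]]'; python3 -m inch '[[[0,0,0],[0.3,0.4,0],1],[[0,0,0],[0.6,0.9,0],1],[[0,0,0],[0.6,0.95,0],1]]';python3 -m inch '[[[0,0,0],[0.3,0.4,0],1],[[0,0,0],[0.6,0.9,0],1],[[0,0,0],[0.6,0.95,0],1]]';python3 -m inch '[[[0,0,0],[0.3,0.4,0],1],[[0,0,0],[0.6,0.9,0],1],[[0,0,0],[0.6,0.95,0],1]]'
```

```text
t: 1.9
eef_pos: [0.3093, -0.2466, 0.405]
orientation: [[0.998, 0.067, 0.001], [0.067, -0.998, 0.0], [0.001, -0.0, -1.0]]
ft_force: [-0.6, -1.1, -0.1]
opening: 0.996
t: 2.2
eef_pos: [0.3696, -0.152, 0.405]
orientation: [[0.998, 0.067, 0.001], [0.067, -0.998, 0.0], [0.001, -0.0, -1.0]]
ft_force: [-0.6, -0.4, 0.5]
opening: 0.998
t: 2.5
eef_pos: [0.4301, -0.0571, 0.405]
orientation: [[0.998, 0.067, 0.002], [0.067, -0.998, 0.0], [0.002, -0.0, -1.0]]
ft_force: [-1.0, 0.4, -0.0]
opening: 0.997
t: 2.8
eef_pos: [0.4904, 0.0379, 0.4047]
orientation: [[0.998, 0.066, 0.002], [0.066, -0.998, 0.001], [0.002, -0.0, -1.0]]
ft_force: [0.4, 0.2, -0.9]
opening: 0.999
```

```bash
python3 -m inch '[[[0,0,0],[0.2,0.37,0],1],[[0,0,0],[0.4,0.75,0],1],[[0,0,0],[0.4,0.75,-0.5],0.4],[[0,0,0],[0.4,0.75,-0.9],0.4],[[0,0,0],[0.4,0.75,-0.9],0.4],[[0,0,0],[0.4,0.75,-0.9],0.4]]'
python3 - <<'E'
from h import *
print(arm.observe()["eef_pos"])
for n in("top","side"):
    im=save(n,f"pics/{n}1.png")
a=cv2.imread("pics/side1.png")[180:360,220:400]; cv2.imwrite("pics/s1.png",cv2.resize(a,None,fx=3.3,fy=3.3))
E
```

```text
t: 3.4
eef_pos: [0.5286, 0.1098, 0.315]
orientation: [[0.998, 0.062, -0.001], [0.062, -0.998, -0.0], [-0.001, 0.0, -1.0]]
ft_force: [0.1, -0.5, -0.6]
opening: 0.717
[0.52861006 0.10981437 0.3149753 ]
```

View pics/s1.png

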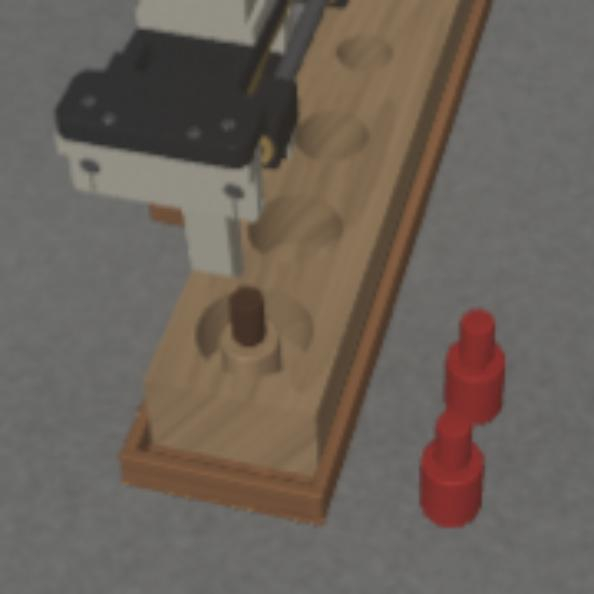

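```bash
python3 -m inch '[[[0,0,0],[0.02,0.03,-0.4],0.4],[[0,0,0],[0.02,0.03,-0.73],0.4],[[0,0,0],[0.02,0.03,-0.73],0.0],[[0,0,0],[0.02,0.03,-0.73],-0.5],[[0,0,0],[0.02,0.03,-0.73],-0.8],[[0,0,0],[0.02,0.03,-0.73],-1]]' 4;python3 -m inch '[[[0,0,0],[0,0,0],-1],[[0,0,0],[0,0,0],-1],[[0,0,0],[0,0,0],-1]]'
python3 - <<'E'
from h import *
o=arm.observe();print(o["eef_pos"],o["opening"]*93,o["ft_force"])
for n in("top","side"):
    im=save(n,f"pics/{n}2.png")
a=cv2.imread("pics/side2.png")[200:340,220:360]; cv2.imwrite("pics/s1.png",cv2.resize(a,None,fx=4,fy=4))
E
```

```text
t: 4.1
eef_pos: [0.5312, 0.1138, 0.2441]
orientation: [[0.998, 0.063, 0.004], [0.063, -0.998, 0.0], [0.004, 0.0, -1.0]]
ft_force: [0.0, 0.3, -1.5]
opening: 0.408
t: 4.4
eef_pos: [0.5303, 0.1139, 0.2422]
orientation: [[0.998, 0.063, 0.001], [0.063, -0.998, 0.0], [0.001, 0.0, -1.0]]
ft_force: [-0.2, 0.9, 2.4]
opening: 0.17
[0.53027073 0.11390544 0.24217628] 15.853041241629159 [-0.2497608   0.88932835  2.37736053]
```

View pics/s1.png

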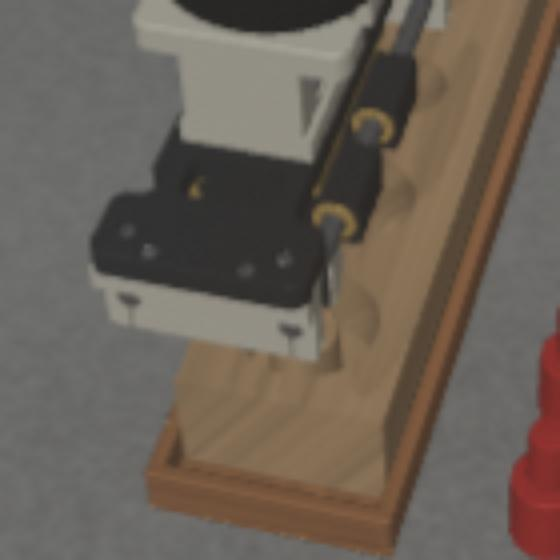

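```bash
python3 -c "
from h import *
print(arm.observe()['joint_positions'])"
python3 -m inch '[[[0,0,0],[0,0,0],-0.2],[[0,0,0],[0,0,0],-0.2],[[0,0,0],[0,0,0],-0.2]]'
```

```text
[5.86694749e-03 4.08802485e-01 1.75881810e+00 1.16157229e-04
 9.73287719e-01 1.51358825e+00]
t: 4.8
eef_pos: [0.5301, 0.1138, 0.2415]
orientation: [[0.998, 0.063, -0.0], [0.063, -0.998, -0.0], [-0.0, -0.0, -1.0]]
ft_force: [-0.4, 0.4, -1.0]
opening: 0.371
```

```bash
python3 -m inch '[[[0,0,0.1],[0,0,0],-0.2],[[0,0,0.2],[0,0,0],-0.2],[[0,0,0.3],[0,0,0],-0.2],[[0,0,0.3],[0,0,0],-0.2],[[0,0,0.3],[0,0,0],-0.2],[[0,0,0.3],[0,0,0],-0.2],[[0,0,0.3],[0,0,0],-0.2]]';python3 -m inch '[[[0,0,0.1],[0,0,0],-0.2],[[0,0,0.2],[0,0,0],-0.2],[[0,0,0.2],[0,0,0],-0.2],[[0,0,0.2],[0,0,0],-0.2],[[0,0,0.2],[0,0,0],-0.2],[[0,0,0.2],[0,0,0],-0.8],[[0,0,0.2],[0,0,0],-1],[[0,0,0.2],[0,0,0],-1]]' 4
python3 -m inch '[[[0,0,0],[0,0,0],-1],[[0,0,0],[0,0,0],-1]]' 15
```

```text
t: 5.5
eef_pos: [0.5301, 0.1139, 0.2416]
orientation: [[0.532, 0.847, -0.0], [0.847, -0.532, -0.0], [-0.0, -0.0, -1.0]]
ft_force: [-0.2, -0.8, 0.5]
opening: 0.402
t: 6.3
eef_pos: [0.5302, 0.1138, 0.2417]
orientation: [[-0.061, 0.998, -0.0], [0.998, 0.061, -0.0], [-0.0, -0.0, -1.0]]
ft_force: [1.0, 0.5, -0.4]
opening: 0.191
t: 6.5
eef_pos: [0.5302, 0.1139, 0.2417]
orientation: [[-0.062, 0.998, -0.0], [0.998, 0.062, 0.0], [0.0, -0.0, -1.0]]
ft_force: [-0.8, 0.4, -0.7]
opening: 0.168
```

```bash
python3 -m inch '[[[0,0,0],[0,0,0.25],-1],[[0,0,0],[0,0,0.55],-1],[[0,0,0],[0,0,0.55],-1]]'
python3 -m inch '[[[0,0,0],[0.02,-0.4,0],-1],[[0,0,0],[0.05,-0.8,0],-1],[[0,0,0],[0.06,-1,0],-1]]'
python3 -m inch '[[[0,0,0],[0.02,-0.4,0],-1],[[0,0,0],[0.05,-0.8,0],-1],[[0,0,0],[0.06,-1,0],-1],[[0,0,0],[0.06,-1,0],-1],[[0,0,0],[0.06,-1,0],-1]]'
python3 - <<'E'
from h import *
o=arm.observe();print(o["eef_pos"],o["opening"]*93,o["ft_force"])
for n in("top","side"):
    im=save(n,f"pics/{n}3.png")
a=cv2.imread("pics/side3.png")[110:260,240:390]; cv2.imwrite("pics/s1.png",cv2.resize(a,None,fx=4,fy=4))
E
```

```text
t: 6.8
eef_pos: [0.5316, 0.114, 0.3005]
orientation: [[-0.063, 0.998, 0.007], [0.998, 0.063, 0.0], [-0.0, 0.007, -1.0]]
ft_force: [0.4, -1.0, -0.5]
opening: 0.165
t: 7.1
eef_pos: [0.5362, 0.0117, 0.2962]
orientation: [[-0.062, 0.998, -0.0], [0.998, 0.062, -0.001], [-0.001, -0.0, -1.0]]
ft_force: [0.1, -0.3, -0.1]
opening: 0.168
t: 7.6
eef_pos: [0.5418, -0.0861, 0.296]
orientation: [[-0.061, 0.998, -0.001], [0.998, 0.061, 0.001], [0.001, -0.001, -1.0]]
ft_force: [0.2, 0.1, -0.6]
opening: 0.168
[ 0.54184267 -0.0861334   0.29602426] 15.656375072751619 [ 0.20455867  0.07376621 -0.60822537]
```

View pics/s1.png

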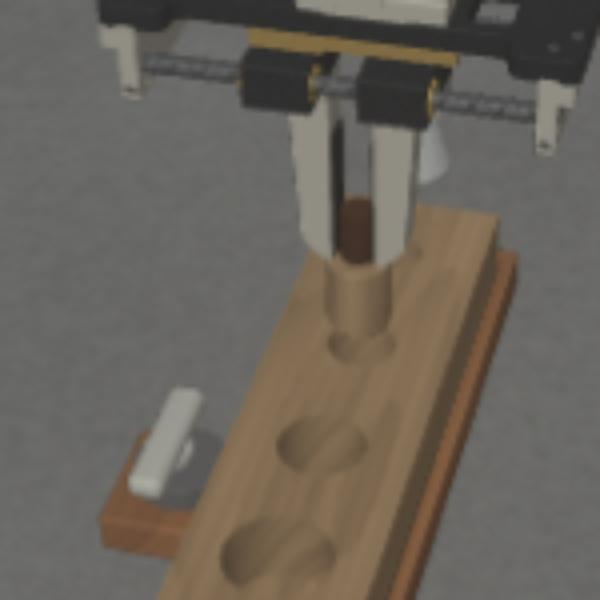

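View pics/top3.png

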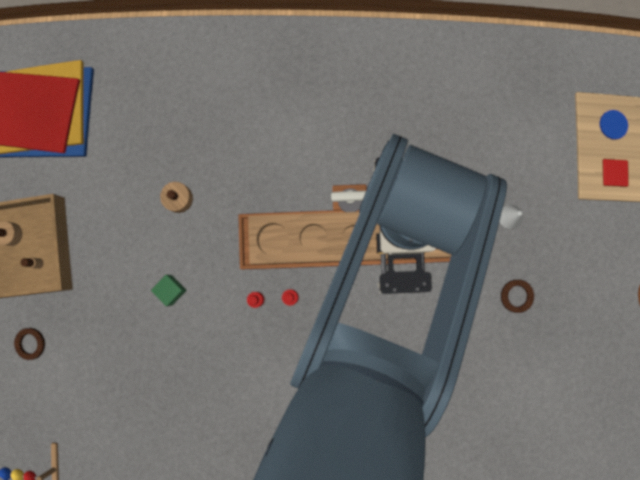

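```bash
cat > c.py <<'E'
from fit import *
import sys
np.set_printoptions(precision=4,suppress=True)
def cylfit(name,img,x,y,zb,r,h=.034,show=None,iters=8,thr=4):
    # fit x,y of vertical cylinder: silhouette lines + lower front arc
    g=gaussian_filter(img.astype(float).mean(2),.7)
    cam=np.array(CAL[name]["position"])
    p=np.array([x,y],float)
    def pts(p):
        v=cam[:2]-p; d=np.linalg.norm(v); f=np.arctan2(v[1],v[0]); a=np.arccos(r/d)
        P=[];N=[]
        for s in(-1,1):
            n=np.array([np.cos(f+s*a),np.sin(f+s*a),0])
            for z in np.linspace(.15,.8,25): P.append(np.r_[p+r*n[:2],zb+z*h]);N.append(n)
        for t in np.linspace(-a*.8,a*.8,40):
            n=np.array([np.cos(f+t),np.sin(f+t),0]); P.append(np.r_[p+(r-.0005)*n[:2],zb+.0003]);N.append(n)
        return np.array(P),np.array(N)
    for it in range(iters):
        P,N=pts(p); uv,n,t,D=edges(name,g,P,N,4 if it<3 else 2)
        A=np.abs(D);k=A.argmax(1);ok=A.max(1)>thr;off=t[k]
        J=np.zeros((len(P),2))
        for j in range(2):
            q=p.copy();q[j]+=1e-4;J[:,j]=((np.array([proj(name,a) for a in pts(q)[0]])-uv)*n).sum(1)/1e-4
        p=p+least_squares(lambda d:J[ok]@d-off[ok],np.zeros(2),loss='soft_l1',f_scale=.4,x_scale=1e-3).x
    if show:
        big=cv2.resize(img,None,fx=4,fy=4,interpolation=cv2.INTER_CUBIC)
        for q in pts(p)[0]:
            u=(proj(name,q)+.5)*4-.5; cv2.circle(big,tuple(int(round(a)) for a in u),1,(0,255,0),-1)
        u=(proj(name,[*p,zb])*4).astype(int); cv2.imwrite(show,big[max(u[1]-250,0):u[1]+250,max(u[0]-250,0):u[0]+250])
    return p,ok.sum(),np.median(np.abs(off[ok]))
if __name__=="__main__":
    im=cv2.imread("pics/side3.png")
    print(cylfit("side",im,.5418,-.0861,.0723,.014,show="pics/cy.png"))
    p=np.array([.5374,-.024,.063])
    print(fit("side",im,p,sel=(np.arange(370)>=250)),fit("side",im,p))
E
python3 c.py
```

```text
(array([ 0.5405, -0.0844]), np.int64(82), np.float64(0.25))
(array([ 0.5373, -0.0239,  0.0634]), np.int64(51), np.float64(0.25)) (array([ 0.5374, -0.0238,  0.0629]), np.int64(187), np.float64(0.25))
```

View pics/cy.png

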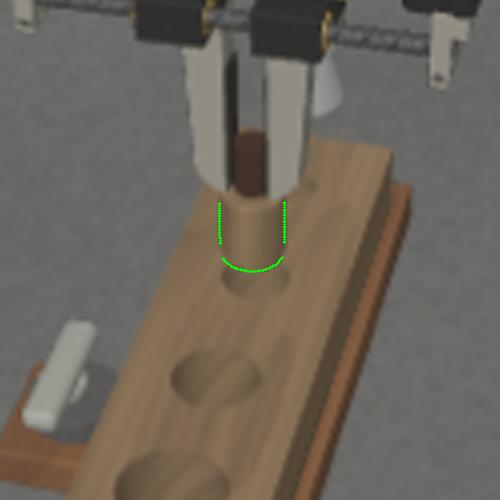

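```bash
python3 -m inch '[[[0,0,0],[0.01,-0.07,0],-1],[[0,0,0],[0.01,-0.07,-0.1],-1],[[0,0,0],[0.01,-0.07,-0.17],-1],[[0,0,0],[0.01,-0.07,-0.17],-1],[[0,0,0],[0.01,-0.07,-0.17],-1]]'
python3 - <<'E'
from h import *
from c import cylfit
o=arm.observe();print(o["eef_pos"],o["ft_force"])
save("side","pics/side4.png");im=cv2.imread("pics/side4.png")
print(cylfit("side",im,*o["eef_pos"][:2],o["eef_pos"][2]-.2237,.014,show="pics/cy.png"))
E
```

```text
t: 8.2
eef_pos: [0.543, -0.0929, 0.2792]
orientation: [[-0.063, 0.998, -0.001], [0.998, 0.063, 0.0], [0.001, -0.001, -1.0]]
ft_force: [0.1, 0.2, 0.2]
opening: 0.167
[ 0.543  -0.0929  0.2792] [0.0522 0.2021 0.2463]
(array([ 0.5396, -0.0846]), np.int64(71), np.float64(0.25))
```

View pics/cy.png

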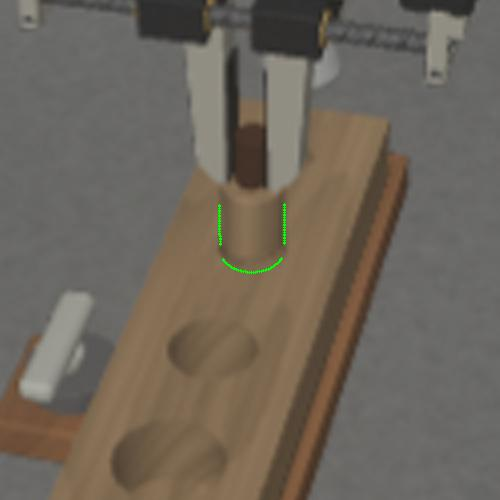

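```bash
python3 -m inch '[[[0,0,0],[0,0,-0.015],-1],[[0,0,0],[0,0,-0.03],-1],[[0,0,0],[0,0,-0.04],-1],[[0,0,0],[0,0,-0.04],-1]]';python3 -m inch '[[[0,0,0],[0,0,-0.01],-1],[[0,0,0],[0,0,-0.02],-1]]'
```

```text
t: 8.65
eef_pos: [0.5431, -0.0931, 0.2756]
orientation: [[-0.063, 0.998, -0.0], [0.998, 0.063, 0.0], [0.0, -0.0, -1.0]]
ft_force: [0.3, 0.0, -0.7]
opening: 0.167
t: 8.85
eef_pos: [0.5432, -0.0932, 0.2738]
orientation: [[-0.063, 0.998, 0.0], [0.998, 0.063, -0.0], [-0.0, 0.0, -1.0]]
ft_force: [0.4, -0.5, 0.4]
opening: 0.171
```

```bash
python3 -m inch '[[[0,0,0],[0,0,-0.015],-1],[[0,0,0],[0,0,-0.03],-1]]';python3 -m inch '[[[0,0,0],[0,0,-0.02],-1],[[0,0,0],[0,0,-0.04],-1]]'
```

```text
t: 9.05
eef_pos: [0.5432, -0.0931, 0.2706]
orientation: [[-0.063, 0.998, -0.0], [0.998, 0.063, 0.0], [0.0, -0.0, -1.0]]
ft_force: [-0.5, -0.4, -1.5]
opening: 0.17
t: 9.25
eef_pos: [0.5432, -0.0931, 0.2666]
orientation: [[-0.063, 0.998, -0.0], [0.998, 0.063, 0.0], [0.0, -0.0, -1.0]]
ft_force: [0.1, 0.3, 0.4]
opening: 0.165
```

```bash
python3 -m inch '[[[0,0,0],[0,0,-0.06],-1],[[0,0,0],[0,0,-0.12],-1],[[0,0,0],[0,0,-0.12],-1]]';python3 -m inch '[[[0,0,0],[0,0,-0.05],-1],[[0,0,0],[0,0,-0.1],-1],[[0,0,0],[0,0,-0.115],-1],[[0,0,0],[0,0,-0.115],-1]]'
python3 - <<'E'
from h import *
o=arm.observe();print(o["eef_pos"],o["ft_force"])
save("side","pics/side5.png")
a=cv2.imread("pics/side5.png")[110:260,240:390]; cv2.imwrite("pics/s1.png",cv2.resize(a,None,fx=4,fy=4))
E
```

```text
t: 9.55
eef_pos: [0.5427, -0.093, 0.2535]
orientation: [[-0.063, 0.998, -0.002], [0.998, 0.063, 0.001], [0.001, -0.002, -1.0]]
ft_force: [0.4, 0.4, -0.5]
opening: 0.171
t: 9.95
eef_pos: [0.5431, -0.0931, 0.2429]
orientation: [[-0.063, 0.998, -0.001], [0.998, 0.063, 0.0], [0.0, -0.001, -1.0]]
ft_force: [0.3, -0.1, -1.4]
opening: 0.167
[ 0.54306966 -0.09309941  0.24286903] [ 0.31179239 -0.06593989 -1.37789649]
```

View pics/s1.png

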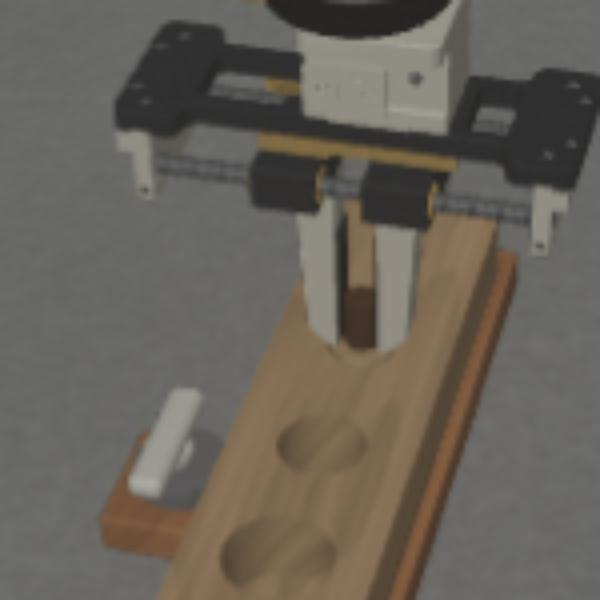

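```bash
python3 -m inch '[[[0,0,0],[0,0,-0.01],-1],[[0,0,0],[0,0,-0.01],-1],[[0,0,0],[0,0,-0.01],-1]]';python3 -m inch '[[[0,0,0],[0,0,0],-0.6],[[0,0,0],[0,0,0],-0.4],[[0,0,0],[0,0,0],-0.3]]' 12;python3 -m inch '[[[0,0,0],[0,0,0.05],-0.3],[[0,0,0],[0,0,0.4],-0.3],[[0,0,0],[0,0,0.8],0.3],[[0,0,0],[0,0.4,0.8],0.3],[[0,0,0],[0.1,0.8,0.8],0.3],[[0,0,0],[0.2,1,0.8],0.3]]'
python3 - <<'E'
from h import *
o=arm.observe();print(o["eef_pos"],o["ft_force"])
save("side","pics/side6.png")
a=cv2.imread("pics/side6.png")[110:260,240:390]; cv2.imwrite("pics/s1.png",cv2.resize(a,None,fx=4,fy=4))
E
```

```text
t: 10.3
eef_pos: [0.5432, -0.0932, 0.2424]
orientation: [[-0.063, 0.998, 0.0], [0.998, 0.063, -0.0], [-0.0, 0.0, -1.0]]
ft_force: [0.2, -0.3, -0.5]
opening: 0.168
t: 10.6
eef_pos: [0.5432, -0.0931, 0.2423]
orientation: [[-0.063, 0.998, 0.0], [0.998, 0.063, -0.0], [-0.0, 0.0, -1.0]]
ft_force: [0.8, -0.2, -0.2]
opening: 0.32
t: 11.2
eef_pos: [0.563, 0.0092, 0.3234]
orientation: [[-0.064, 0.998, 0.001], [0.998, 0.064, 0.001], [0.001, 0.001, -1.0]]
ft_force: [0.2, 1.0, 0.5]
opening: 0.626
[0.56296162 0.00922631 0.32336098] [0.19063837 0.97294354 0.53707771]
```

View pics/s1.png

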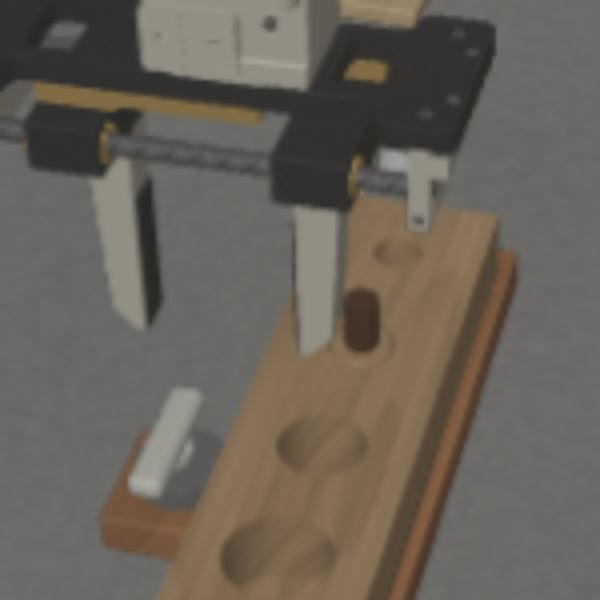

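```bash
python3 -m inch '[[[0,0,0],[0.05,0.4,0],0],[[0,0,0],[0.1,0.8,0],0],[[0,0,0],[0.12,0.9,0],0]]';python3 -m inch '[[[0,0,0],[0.05,0.4,0],0],[[0,0,0],[0.1,0.8,0],0],[[0,0,0],[0.12,0.9,0],0]]';python3 -m inch '[[[0,0,0],[0.05,0.4,0],0],[[0,0,0],[0.1,0.8,0],0],[[0,0,0],[0.13,0.95,0],0],[[0,0,0],[0.13,0.95,-0.4],-0.1],[[0,0,0],[0.13,0.95,-0.4],-0.1],[[0,0,0],[0.13,0.95,-0.4],-0.1]]'
python3 - <<'E'
from h import *
o=arm.observe();print(o["eef_pos"],o["ft_force"])
save("side","pics/side7.png");save("top","pics/top7.png")
a=cv2.imread("pics/side7.png")[290:440,130:280]; cv2.imwrite("pics/s1.png",cv2.resize(a,None,fx=4,fy=4))
E
```

```text
t: 11.55
eef_pos: [0.5751, 0.0998, 0.3226]
orientation: [[-0.066, 0.998, 0.0], [0.998, 0.066, 0.001], [0.001, 0.0, -1.0]]
ft_force: [0.9, 0.2, 0.1]
opening: 0.51
t: 11.85
eef_pos: [0.5872, 0.1895, 0.3225]
orientation: [[-0.066, 0.998, 0.0], [0.998, 0.066, 0.001], [0.001, 0.001, -1.0]]
ft_force: [0.2, 0.1, -0.6]
opening: 0.499
t: 12.45
eef_pos: [0.6001, 0.2806, 0.2816]
orientation: [[-0.062, 0.998, -0.003], [0.998, 0.062, -0.001], [-0.001, -0.003, -1.0]]
ft_force: [-0.3, 0.2, -0.1]
opening: 0.449
[0.60006967 0.28059823 0.28161446] [-0.2654304   0.21109709 -0.07445522]
```

View pics/s1.png

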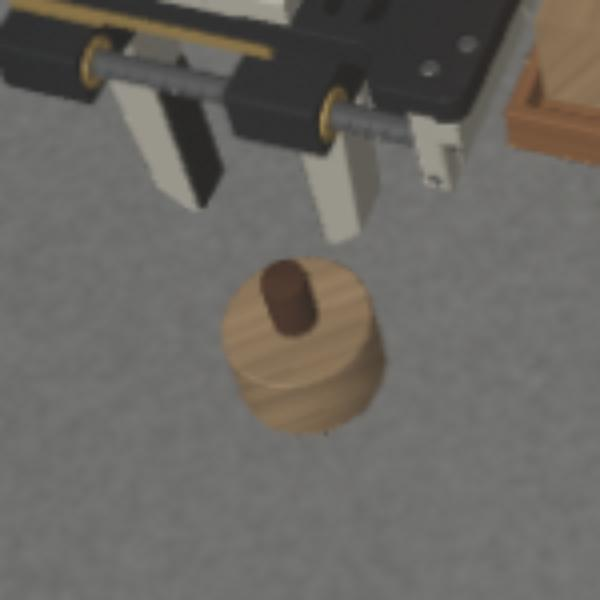

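```bash
python3 -m inch '[[[0,0,0],[0,0.04,-0.1],-0.1],[[0,0,0],[0,0.04,-0.4],-0.1],[[0,0,0],[0,0.04,-0.57],-0.1],[[0,0,0],[0,0.04,-0.57],-0.1],[[0,0,0],[0,0.04,-0.57],-0.6],[[0,0,0],[0,0.04,-0.57],-0.8],[[0,0,0],[0,0.04,-0.57],-1],[[0,0,0],[0,0.04,-0.57],-1]]' 4;python3 -m inch '[[[0,0,0],[0,0,0],-1],[[0,0,0],[0,0,0],-1]]'
python3 -m inch '[[[0,0,0],[0,0,0],-0.6],[[0,0,0],[0,0,0],-0.2],[[0,0,0],[0,0,0],-0.2]]'
```

```text
t: 13.35
eef_pos: [0.6006, 0.286, 0.2264]
orientation: [[-0.063, 0.998, 0.002], [0.998, 0.063, 0.001], [0.0, 0.002, -1.0]]
ft_force: [0.5, 0.1, 3.2]
opening: 0.169
t: 13.55
eef_pos: [0.6006, 0.286, 0.2264]
orientation: [[-0.063, 0.998, 0.002], [0.998, 0.063, 0.001], [0.0, 0.002, -1.0]]
ft_force: [0.6, 0.0, 6.0]
opening: 0.17
t: 13.85
eef_pos: [0.5999, 0.2858, 0.2247]
orientation: [[-0.063, 0.998, -0.001], [0.998, 0.063, -0.0], [-0.0, -0.001, -1.0]]
ft_force: [0.2, -0.3, -0.5]
opening: 0.321
```

```bash
python3 -m inch '[[[0,0,-0.1],[0,0,0],-0.2],[[0,0,-0.2],[0,0,0],-0.2],[[0,0,-0.3],[0,0,0],-0.2],[[0,0,-0.3],[0,0,0],-0.2],[[0,0,-0.3],[0,0,0],-0.2],[[0,0,-0.3],[0,0,0],-0.2],[[0,0,-0.3],[0,0,0],-0.2]]';python3 -m inch '[[[0,0,-0.1],[0,0,0],-0.2],[[0,0,-0.2],[0,0,0],-0.2],[[0,0,-0.2],[0,0,0],-0.2],[[0,0,-0.2],[0,0,0],-0.2],[[0,0,-0.2],[0,0,0],-0.2],[[0,0,-0.2],[0,0,0],-0.8],[[0,0,-0.2],[0,0,0],-1],[[0,0,-0.2],[0,0,0],-1]]' 4
python3 -m inch '[[[0,0,0],[0,0,0],-1],[[0,0,0],[0,0,0],-1]]' 20
```

```text
t: 14.55
eef_pos: [0.6, 0.2858, 0.2248]
orientation: [[0.773, 0.634, -0.001], [0.634, -0.773, -0.0], [-0.001, -0.0, -1.0]]
ft_force: [0.1, 0.5, -0.8]
opening: 0.4
t: 15.35
eef_pos: [0.6001, 0.2859, 0.2252]
orientation: [[0.998, 0.065, -0.0], [0.065, -0.998, -0.0], [-0.0, 0.0, -1.0]]
ft_force: [0.1, -0.3, 0.4]
opening: 0.188
t: 15.55
eef_pos: [0.6001, 0.2859, 0.2252]
orientation: [[0.998, 0.064, -0.0], [0.064, -0.998, -0.0], [-0.0, 0.0, -1.0]]
ft_force: [-0.5, -0.9, -0.6]
opening: 0.165
```

```bash
python3 -m inch '[[[0,0,0],[0,0,0.2],-1],[[0,0,0],[0,0,0.6],-1],[[0,0,0],[0,0,0.85],-1],[[0,0,0],[0,0,0.85],-1]]'
python3 -m inch '[[[0,0,0],[-0.15,-0.4,0],-1],[[0,0,0],[-0.3,-0.8,0],-1],[[0,0,0],[-0.35,-0.88,0],-1]]'
python3 -m inch '[[[0,0,0],[-0.15,-0.4,0],-1],[[0,0,0],[-0.3,-0.8,0],-1],[[0,0,0],[-0.35,-0.87,0],-1],[[0,0,0],[-0.35,-0.87,0],-1],[[0,0,0],[-0.35,-0.87,0],-1]]'
python3 - <<'E'
from h import *
from c import cylfit
o=arm.observe();print(o["eef_pos"],o["ft_force"])
save("side","pics/side8.png");im=cv2.imread("pics/side8.png")
print(cylfit("side",im,*o["eef_pos"][:2],o["eef_pos"][2]-.2252,.026,show="pics/cy.png"))
E
```

```text
t: 15.95
eef_pos: [0.6014, 0.2863, 0.315]
orientation: [[0.998, 0.063, 0.008], [0.063, -0.998, 0.002], [0.008, -0.002, -1.0]]
ft_force: [-0.3, 0.2, -0.2]
opening: 0.17
t: 16.25
eef_pos: [0.5635, 0.1949, 0.3087]
orientation: [[0.998, 0.061, -0.004], [0.061, -0.998, -0.002], [-0.004, 0.002, -1.0]]
ft_force: [0.6, 0.3, -1.4]
opening: 0.168
t: 16.75
eef_pos: [0.5305, 0.1115, 0.31]
orientation: [[0.998, 0.063, 0.0], [0.063, -0.998, 0.001], [0.0, -0.001, -1.0]]
ft_force: [-0.1, -0.6, -0.8]
opening: 0.166
[0.5305 0.1115 0.31  ] [-0.1439 -0.5691 -0.783 ]
(array([0.5306, 0.112 ]), np.int64(83), np.float64(0.25))
```

View pics/cy.png

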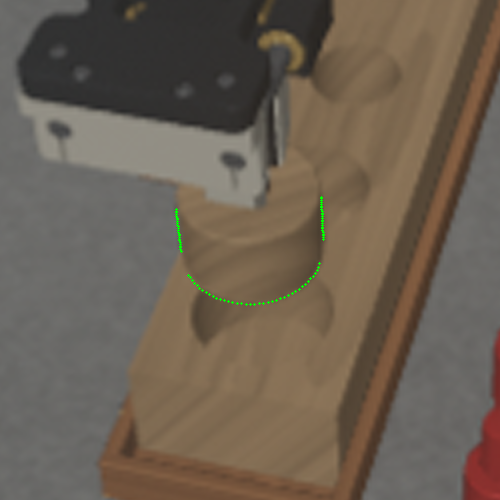

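```bash
python3 -m inch '[[[0,0,0],[0,-0.01,-0.1],-1],[[0,0,0],[0,-0.01,-0.2],-1],[[0,0,0],[0,-0.01,-0.29],-1],[[0,0,0],[0,-0.01,-0.29],-1],[[0,0,0],[0,-0.01,-0.29],-1]]'
python3 -m inch '[[[0,0,0],[0,0,-0.01],-1],[[0,0,0],[0,0,-0.02],-1],[[0,0,0],[0,0,-0.03],-1]]'
python3 -m inch '[[[0,0,0],[0,0,-0.01],-1],[[0,0,0],[0,0,-0.02],-1]]'
```

```text
t: 17.3
eef_pos: [0.5301, 0.11, 0.2806]
orientation: [[0.998, 0.063, -0.001], [0.063, -0.998, 0.0], [-0.001, -0.0, -1.0]]
ft_force: [-0.3, -0.6, -0.2]
opening: 0.168
t: 17.6
eef_pos: [0.5303, 0.1098, 0.2785]
orientation: [[0.998, 0.063, 0.001], [0.063, -0.998, -0.0], [0.001, 0.0, -1.0]]
ft_force: [0.2, -0.2, -0.9]
opening: 0.166
t: 17.8
eef_pos: [0.5302, 0.1098, 0.2763]
orientation: [[0.998, 0.063, 0.0], [0.063, -0.998, 0.0], [0.0, 0.0, -1.0]]
ft_force: [0.6, -0.9, -0.7]
opening: 0.162
```

```bash
python3 -m inch '[[[0,0,0],[0,0,-0.01],-1],[[0,0,0],[0,0,-0.02],-1]]'
```

```text
t: 18.0
eef_pos: [0.5302, 0.1099, 0.2742]
orientation: [[0.998, 0.063, -0.0], [0.063, -0.998, 0.0], [-0.0, -0.0, -1.0]]
ft_force: [-0.4, -0.1, -0.4]
opening: 0.166
```

```bash
python3 -m inch '[[[0,0,0],[0,0,-0.01],-1],[[0,0,0],[0,0,-0.02],-1]]'
```

```text
t: 18.2
eef_pos: [0.5302, 0.1099, 0.2722]
orientation: [[0.998, 0.063, -0.0], [0.063, -0.998, 0.0], [-0.0, -0.0, -1.0]]
ft_force: [-0.5, 0.4, -0.1]
opening: 0.167
```

Inside the hole (foot at ~47 mm, no force). Continuing down to just above the floor (TCP ≈ 0.2437).

```bash
python3 -m inch '[[[0,0,0],[0,0,-0.03],-1],[[0,0,0],[0,0,-0.06],-1],[[0,0,0],[0,0,-0.06],-1]]';python3 -m inch '[[[0,0,0],[0,0,-0.06],-1],[[0,0,0],[0,0,-0.12],-1],[[0,0,0],[0,0,-0.12],-1]]';python3 -m inch '[[[0,0,0],[0,0,-0.04],-1],[[0,0,0],[0,0,-0.08],-1],[[0,0,0],[0,0,-0.095],-1],[[0,0,0],[0,0,-0.095],-1],[[0,0,0],[0,0,-0.095],-1]]'
```

```text
t: 18.5
eef_pos: [0.53, 0.1098, 0.2656]
orientation: [[0.998, 0.063, -0.001], [0.063, -0.998, -0.0], [-0.001, 0.0, -1.0]]
ft_force: [0.1, 0.0, -0.4]
opening: 0.168
t: 18.8
eef_pos: [0.5298, 0.1098, 0.2531]
orientation: [[0.998, 0.063, -0.002], [0.063, -0.998, -0.0], [-0.002, 0.0, -1.0]]
ft_force: [-0.9, 0.3, -1.6]
opening: 0.166
t: 19.3
eef_pos: [0.5302, 0.1099, 0.2447]
orientation: [[0.998, 0.063, -0.0], [0.063, -0.998, 0.0], [-0.0, -0.0, -1.0]]
ft_force: [-0.3, -0.2, -0.6]
opening: 0.167
```

```bash
python3 -m inch '[[[0,0,0],[0,0,-0.01],-1],[[0,0,0],[0,0,-0.01],-1],[[0,0,0],[0,0,-0.01],-1]]';python3 -m inch '[[[0,0,0],[0,0,0],-0.6],[[0,0,0],[0,0,0],-0.4],[[0,0,0],[0,0,0],-0.3]]' 12;python3 -m inch '[[[0,0,0],[0,0,0.05],-0.3],[[0,0,0],[0,0,0.4],-0.3],[[0,0,0],[0,0,0.9],-0.3],[[0,0,0],[-0.4,0,1],-0.3],[[0,0,0],[-0.8,0,1],-0.3],[[0,0,0],[-1,0,1],-0.3]]'
python3 -m inch '[[[0,0,0],[-0.4,-0.2,0],-0.3],[[0,0,0],[-0.8,-0.5,0],-0.3],[[0,0,0],[-1,-0.7,0],-0.3],[[0,0,0],[-1,-0.7,0],-0.3],[[0,0,0],[-1,-0.7,0],-0.3]]'
python3 - <<'E'
from h import *
from fit import *
for n in("top","side"):
    save(n,f"pics/{n}9.png")
    print(n,fit(n,cv2.imread(f"pics/{n}9.png"),[.538,-.025,.063]))
a=cv2.imread("pics/side9.png")[150:340,250:390]; cv2.imwrite("pics/s1.png",cv2.resize(a,None,fx=3,fy=3,interpolation=cv2.INTER_CUBIC))
E
```

```text
t: 19.6
eef_pos: [0.5302, 0.1099, 0.2438]
orientation: [[0.998, 0.063, 0.0], [0.063, -0.998, 0.0], [0.0, -0.0, -1.0]]
ft_force: [-0.7, 1.0, -1.6]
opening: 0.167
t: 19.9
eef_pos: [0.5303, 0.1098, 0.2439]
orientation: [[0.998, 0.063, 0.001], [0.063, -0.998, -0.0], [0.001, 0.0, -1.0]]
ft_force: [0.9, -0.1, -0.4]
opening: 0.319
t: 20.5
eef_pos: [0.4275, 0.11, 0.3445]
orientation: [[0.998, 0.063, -0.0], [0.063, -0.998, -0.0], [-0.0, 0.0, -1.0]]
ft_force: [-0.9, -0.3, -0.9]
opening: 0.351
t: 21.0
eef_pos: [0.3303, 0.0396, 0.3445]
orientation: [[0.998, 0.061, 0.002], [0.061, -0.998, -0.0], [0.002, 0.0, -1.0]]
ft_force: [0.5, -0.3, -0.3]
opening: 0.353
top (array([ 0.53863523, -0.02606304,  0.06409013]), np.int64(246), np.float64(0.5))
side (array([ 0.53760493, -0.02502675,  0.06251656]), np.int64(167), np.float64(0.25))
```

View pics/s1.png

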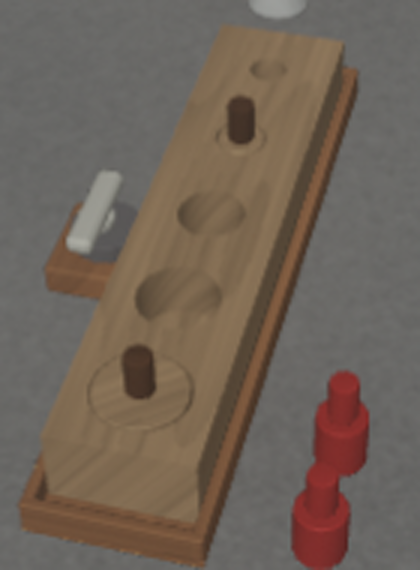

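View pics/top9.png

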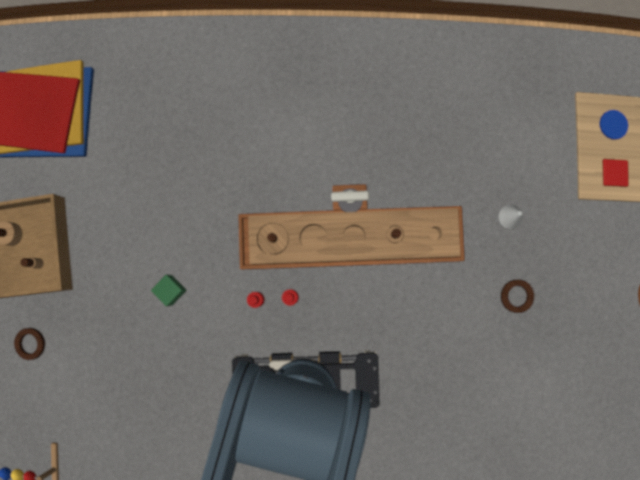

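Run:
```python
from h import *
np.set_printoptions(precision=4,suppress=True)
R={}
for n,bs in (("top",{"thin":(386,223,406,245),"wide":(262,228,284,248)}),("side",{"thin":(322,178,340,202),"wide":(284,262,306,290)})):
    im=cv2.imread(f"pics/{n}9.png").astype(float)
    for k,(x0,y0,x1,y1) in bs.items():
        g=cv2.resize(im[y0:y1,x0:x1].mean(2),None,fx=4,fy=4,interpolation=cv2.INTER_CUBIC)
        thr=g.min()+.45*(np.median(g)-g.min()); m=(g<thr).astype(np.uint8); nn,lab,st,ce=cv2.connectedComponentsWithStats(m)
        i=1+st[1:,4].argmax(); R[n,k]=(ce[i]+.5)/4-.5+[x0,y0]; print(n,k,R[n,k],st[i]/4)
for k in("thin","wide"): print(k,tri(ray("top",R["top",k]),ray("side",R["side",k])))
im=cv2.imread("pics/side9.png")
a=cv2.resize(im[170:210,305:355],(500,400),interpolation=cv2.INTER_CUBIC);b=cv2.resize(im[255:300,270:325],(489,400),interpolation=cv2.INTER_CUBIC)
cv2.imwrite("pics/z.png",cv2.resize(np.hstack([a,b]),(800,323)))
```

```text
top thin [395.6347 233.1581] [  5.5    6.     9.5    9.5  271.75]
top wide [272.0097 237.48  ] [  5.75   5.5    9.25   9.   250.5 ]
side thin [329.9732 189.7488] [  4.     4.5    9.    15.5  486.75]
side wide [295.9452 273.6473] [  7.     3.25  11.    17.75 645.75]
thin (array([ 0.5429, -0.0952,  0.0622]), np.float64(0.00044544934256305084))
wide (array([0.5307, 0.1085, 0.0623]), np.float64(0.00025756900189231657))
```

View pics/z.png

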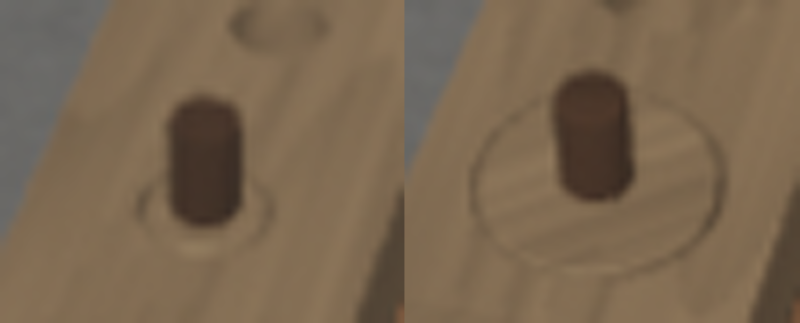

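Both knobs now triangulate at 62 mm, the same as the thin cylinder did when it stood on a hole floor. Both shoulders look flush with the block's top, so I'm handing in.

```bash
python3 -c "
from workcell import arm
print(arm.close_job(), arm.observe()['t'])"
```

```text
the job is handed in; nothing more can be done
the job is handed in; nothing more can be done
```

Both cylinders are in their holes, and I handed the job in at about 21 s on the robot's clock. I moved the thin cylinder from the 52 mm hole to the 28 mm hole first, then put the wide cylinder from the shelf into the 52 mm hole.

**Grasp and insertion:** I squeezed each knob lightly in two directions a quarter turn apart to centre it in the jaws. Both cylinders went in at the first try. The readings during the insertions stayed under 2 N. The highest force I saw was 6 N, while closing the gripper on the wide cylinder on the shelf.

**Last checks:**
- **Home and upright:** both knob mid-heights measured 62 mm, the same as the thin cylinder standing on a hole floor at the start. In the side picture both shoulders look flush and the knobs upright.
- **Block and toys:** the block's pose came out within about 1 mm of the first measurement. By eye, the cube, cone, ring and red look-alikes are where they were.

**Disagreements:** the two cameras differed by 1 to 2.5 mm sideways, and heights measured from them came out about 3 mm low. I worked out the side camera's sideways error from the thin cylinder held at a known arm position. The same check with the wide cylinder gave an error about 1 mm different. The hole position worked out from the first check was still good enough for the wide cylinder to go in.

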